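Latch the glass-scale carrier and present its frosted label

TASK

On the round pedestal, swing the carrier's open flap over and press it down until its tab snaps behind the rim, so that the glass scale cannot slip out. Then find the frosted end, the one with the small notch cut out of its corner, lift the carrier to at least 10 cm above the pedestal and tip it so that the frosted sloping label panel faces straight up, to be read from above. Finish while still holding it there in the fingers, steady; leave the things round about where they are.

Things in the scene. Friction and masses are not known exactly. Their poses are not given: they have to be found in the camera images.
- pedestal: Round pedestal fixed to the bench, 140 mm high, grey column on a foot, with a dark steel top plate 149 mm in diameter; origin at the centre of its underside. Six dowel pins, 6 mm thick and 8 mm tall, stand on its top round the carrier with 1 mm play; none stands within 35 mm of the middle of the carrier's long sides, so fingers fit there.
- carrier_mid (a point): Centre (half-way up) of the loose grey plastic carrier of a glass scale, 0.2 kg, 120 mm long (x), 44 wide (y), 24 high (z), lying flat on the pedestal, centre 152 mm above the bench. x points to the frosted, notched end, y from the hinge side to the rim side. Its ends slope alike at 45 degrees, from 6 mm up to the top edge. Grip it across its 44 mm width at the middle of its smooth long sides.
- label (a point): Centre of the frosted label panel, 17 x 24 mm, on the 45-degree slope of the notched end: 51 mm from the carrier's centre along x, 6 mm to -y and 3 mm above it. z points square out of the panel: midway between the carrier's x and z.
- flap (a joint): Windowed flap, 76 x 40 mm, on a free hinge along x, 19.5 mm to -y of the carrier's centre and 9.5 mm above it. 0 shut and latched (0.03 play), about 0.23 lying with its tab on the rim, 1.57 upright, 1.95 open stop. Starts at 1.8 to 1.95, leaning out over the -y side; once past upright it falls shut on the rim. Then about 3 N down on its free edge snaps the sprung tab under the rim.
- flap_edge (a point): Middle of the flap's free edge, on the ribbed thumb strip where one presses it down, 35.5 mm from the hinge line; with the flap shut it lies 16 mm to +y of the carrier's centre and 12 mm above it, level with the carrier's top.
- v_block: Loose steel V block, 44 x 32 x 30 mm, standing on the bench to the left; a bystander. Origin under its centre.
- ring_gauge: Loose steel ring gauge, 39 mm in diameter, 14 mm high, lying on the bench to the left; a bystander. Origin under its centre. Right of it stands a fixed cream box 133 mm tall, on the robot's side of the pedestal.
- notch (a point): The small notch, 9 mm along x by 8 mm along y and right through its height, cut out of the corner at +x, +y of the carrier; it marks the frosted end, which otherwise looks like the plain end. 55 mm from the carrier's centre along x, 18 mm along y, 9 mm below it.
- dial_indicator: Loose dial indicator, 104 x 55 x 20 mm, lying flat on the bench to the right; a bystander. Origin under its centre. Between it and the robot stands a fixed gauge stand 0.41 m tall: pass over or round it.
Things that resemble listed ones, but are neither listed nor needed, are in the scene too. What is shaped like the part that bears carrier_mid but orange is not meant.

How it is judged:
By the outcome, as a careful person would: the job done as asked, in the order asked, and still so for the second after the job is handed in, while the arm keeps its last pose, push and grip.
It also fails if it takes over 51 s, if anything falls off the work surface, if the arm or the gripper's body presses on something with over 40 N, if the wrist force passes 120 N, or if a joint passes its speed limit or range.

ROBOT

A 6-joint arm with a two-finger parallel gripper is mounted at the origin on a cart in front of the work surface, level with it; the furniture and walls round the work are solid. World frame = base frame: x ahead of the robot, y to its left, z up, the work surface at z = 0. Lengths are in m, angles in degrees, forces in N, time in s.
With the tool pointing down it reaches from about 0.3 to 0.75 m from the base axis. Payload 8.5 kg.
Tool frame: the origin (TCP) lies between the finger pads; the fingertips stand 22 mm ahead of it and the grasp point (between the pads) lies 3 mm ahead of it (env.nose_length is the distance from the TCP to the fingertips, in m); z points along the fingers, x is the direction in which the jaws open and shut, and the axes are right-handed (so a half turn about z gives the same grasp; the last joint's range is limited). The gripper opens to 85 mm and grips with 20 to 120 N. Pads are 22 mm wide; open, the fingers measure 114 mm over their backs; the gripper's body (76 mm by 85 mm) begins 54 mm behind the grasp point. The pads swing forward as they close: fully open they stand 13 mm farther back than shut.
Start: joints at [-76.221, 21.807, 74.336, -0, 83.858, -12.336], TCP at [0.242, -0.494, 0.253] pointing down, gripper open.
Joint ranges: [-178.18, 178.18], [-50.72, 133.34], [12.68, 142.11], [-81.47, 261.47], [9.98, 163.14], [-165.26, 165.26]. Speed limits (degrees/s): [136.94, 136.94, 180, 180, 180, 180].

INTERFACE

Orientations are given as a 3x3 rotation matrix whose columns are the frame's x, y, z axes.
In Python, from rig import env gives the robot as it stands.
- The arm moves only by the tool arm_command, never from a script. Its argument "steps" is a list of rows, each an object with "delta_pos": the shift along the world's x, y, z in mm, a list of three; "dr": the turn, a rotation vector about the world's x, y, z in degrees, a list of three. In form: [{"delta_pos": [dx, dy, dz], "dr": [wx, wy, wz]}, ...]. A call has 1 to 20 rows; each row shifts and turns the commanded pose from where the row before left it; what a row does not reach is not made up. A row lasts 1/10 s, in which the tool goes at most 50 mm and 8.59 degrees, less where a joint would pass 70% of its speed; a pose out of reach is approached as far as the arm can. A call with a gripper value outside its range is refused whole. "grip" is the opening, from 0 (shut) to 1 (fully open), set as the call begins (left out, the last holds). The fingers move at their own pace and stop on an object; "squeeze" is the grip in N (left out, the last holds). Time passes only in rows, so rows that do not move let the fingers close. It gives the time, the measured TCP pose, the force and the opening at its end, in the units of the state.
- env.observe(): the state, without advancing time (a new reading comes with each control period).
- env.get_image(name): name is "scene" or "top"; returns the picture (400x640x3 uint8, blue, green, red); there is no depth.
- env.get_calibration(name): a dict with "fx", "fy", "cx", "cy" (pixels), "k1" (the pictures are not rectified: a ray, as slopes to the right and down, at radius r is drawn at 1 + k1 r^2 times it, then the intrinsics apply), "view" (4x4, takes a point from world to camera coordinates). Camera axes: x right, y up, looking along -z (the intrinsics and any distortion apply to the point x, -y, -z); pixel columns grow to the right and rows downward; lengths in m; the calibration is good to about 2 mm. A picture is of the moment at which its call begins. get_calibration takes no time and is no camera call.
- env.close_job(): hands the job in, once; it reports no verdict.
The state is a dict: "time_s": time; "q": joint angles; "qvel": joint speeds; "joint_efforts": joint torques, N m; "position": TCP position; "tool_rot": TCP orientation; "ft_force": force on the tool from outside, world axes, zero at the start; "wrist_torque": the same for the moment, N m; "grip_width": finger opening in m.
Only numpy, scipy, OpenCV 4.12 (cv2) and the standard library are available. Lean on these libraries where they do the work, as an engineer would, in place of code of your own. Each camera call takes 0.05 s, during which the arm holds its last target. There are 200 camera calls.

## Working session

There is one attempt and no reset: what is moved stays moved. The work goes in short steps, Python scripts to look and compute and a tool call to move; the robot and the scene stay as the last step left them, time stands still between calls to the robot, and variables do not carry over. Pictures are saved under pics/ and viewed, about 8 in all and at most 12, crops included, and the job is handed in when it is done.

Besides the shell and the picture viewer there is one more tool, called as name(argument=value, ...) on one line, values as JSON. arm_command: Moves the arm, as the interface text tells. Its arguments: {"type":"object","properties":{"steps":{"type":"array"},"grip":{"type":"number"},"squeeze":{"type":"number"}},"required":["steps"]}

```bash
mkdir -p pics; cat > h.py <<'E'
import numpy as np, cv2
from rig import env
def proj(n,p):
    c=env.get_calibration(n);V=np.array(c["view"]);q=V[:3,:3]@np.array(p,float)+V[:3,3]
    a,b=q[0]/-q[2],-q[1]/-q[2];s=1+c["k1"]*(a*a+b*b)
    return np.array([c["fx"]*a*s+c["cx"],c["fy"]*b*s+c["cy"]])
def ray(n,u,v):
    c=env.get_calibration(n);V=np.array(c["view"]);R=V[:3,:3]
    K=np.array([[c["fx"],0,c["cx"]],[0,c["fy"],c["cy"]],[0,0,1]],float)
    x,y=cv2.undistortPoints(np.array([[[u,v]]],float),K,np.array([c["k1"],0,0,0.]))[0,0]
    return -R.T@V[:3,3], R.T@np.array([x,-y,-1])
def onz(n,u,v,z):
    o,d=ray(n,u,v);return o+d*(z-o[2])/d[2]
E
python3 - <<'E'
from h import *
for n in("scene","top"):
    cv2.imwrite(f"pics/{n}0.png",env.get_image(n)); print(n,onz(n,320,200,0.15),ray(n,320,200)[0],env.get_calibration(n)["fx"])
print(env.observe(),env.nose_length)
E
```

```text
scene [0.59991685 0.09299658 0.15      ] [0.46462386 0.59321908 0.75235873] 365.6233479037496
top [0.63060074 0.07195858 0.15      ] [0.56009273 0.05055348 1.01392217] 373.72425609238786
{'time_s': 0.1, 'q': array([-7.62223613e+01,  2.18387520e+01,  7.43773548e+01, -5.03303132e-04,
        8.38568929e+01, -1.23380134e+01]), 'qvel': array([ 0.03587754, -0.11910817, -0.14414641,  0.11160442, -0.0667542 ,
       -0.03349723]), 'joint_efforts': array([ 1.66139263e-03, -4.49220979e+01, -2.31656528e+01, -2.50333042e-04,
        3.62552695e-03,  9.22654891e-06]), 'position': array([ 0.24202606, -0.49364763,  0.25277628]), 'tool_rot': array([[ 4.40185132e-01, -8.97906984e-01, -3.11911143e-04],
       [-8.97906173e-01, -4.40185163e-01,  1.23534451e-03],
       [-1.24652312e-03, -2.63713343e-04, -9.99999188e-01]]), 'ft_force': array([ 0.86607695, -0.363858  ,  0.86489557]), 'wrist_torque': array([-0.04996513,  0.0511675 ,  0.04025792]), 'grip_width': 0.08528643772310537} 0.022
```

View pics/scene0.png

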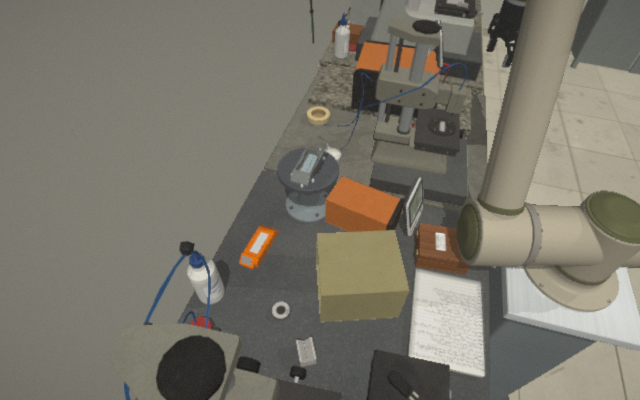

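View pics/top0.png

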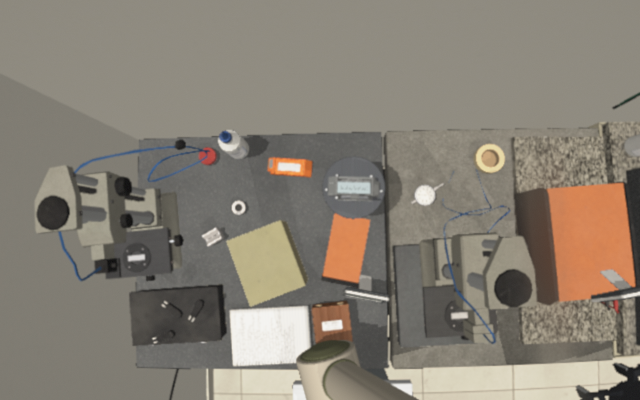

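The pedestal with the grey carrier is at about (308,170) in scene and (353,187) in top. The orange one at (290,167) in top is the decoy. I'll crop in closer.

```bash
python3 - <<'E'
from h import *
s=cv2.imread("pics/scene0.png")[135:225,260:360];t=cv2.imread("pics/top0.png")[150:225,310:400]
a=cv2.resize(s,(400*1,360),interpolation=3);b=cv2.resize(t,(400,333),interpolation=3)
b=cv2.copyMakeBorder(b,0,27,0,0,0)
cv2.imwrite("pics/c0.png",np.hstack([a,b]))
for u,v in((353,187),(333,186),(373,186)):print(onz("top",u,v,0.152))
print(proj("scene",onz("top",353,187,.152)))
E
```

```text
[ 0.65905769 -0.005062    0.152     ]
[0.66238937 0.04115286 0.152     ]
[ 0.66039899 -0.05131244  0.152     ]
[307.61220756 163.87733422]
```

View pics/c0.png

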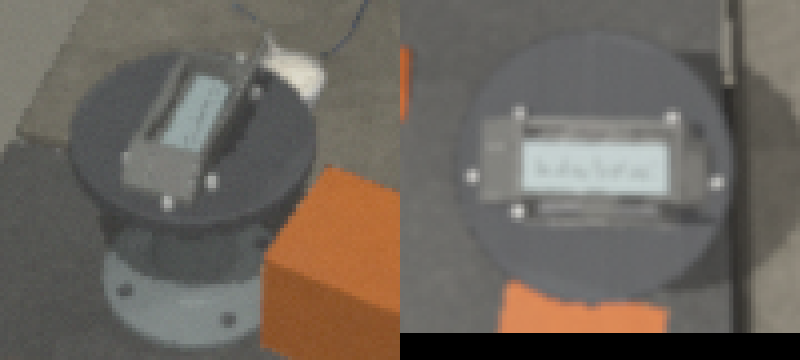

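Top crop: the carrier's long axis lies along world Y. The raised flap shows as a strip on the robot side (full-image y≈197). That puts carrier y at about +X, so carrier x (the frosted end) points to -Y. The dark missing corner at top right, about (379,179), agrees. Next I'll measure the pins to get the exact pose.

```bash
python3 - <<'E'
from h import *
g=lambda n:cv2.cvtColor(env.get_image(n),cv2.COLOR_BGR2GRAY).astype(float)
T=np.mean([g("top") for _ in range(3)],0);S=np.mean([g("scene") for _ in range(3)],0)
def cen(I,u,v,r=3):
    v0,u0=int(round(v)),int(round(u));w=I[v0-r:v0+r+1,u0-r:u0+r+1];w=np.clip(w-np.percentile(w,70),0,None)
    yy,xx=np.mgrid[v0-r:v0+r+1,u0-r:u0+r+1];return (w*xx).sum()/w.sum(),(w*yy).sum()/w.sum()
for u,v in((119,112),(271,118),(72,176),(316,182),(117,211)):
    a=cen(T,310+u/4.444,150+v/4.444);print("top",np.round(a,1),onz("top",*a,.147).round(4))
for u,v in((127,157),(167,202),(211,181),(255,92)):
    a=cen(S,260+u/4,135+v/4);print("scene",np.round(a,1),onz("scene",*a,.147).round(4))
# plate centre from ellipse: extreme points in top crop
for u,v in((457,165),(733,165),(595,30),(595,305)):print("plate",onz("top",310+(u-400)/4.444,150+v/4.444,.14).round(4))
for nm,u,v,z in(("orangebox",335,214,.1),("orangebox",370,219,.1),("stand",465,235,.41),("stand",530,237,.41),("stand",515,287,.41),("stand",465,300,.41),("bigorange",520,190,.15),("pot",425,195,.05)):print(nm,onz("top",u,v,z).round(3))
for p in((.242,-.494,.253),(0,0,0)):print(proj("top",p),proj("scene",p))
# height of orange boxes by two views: near-left top corner
for (a,b,c,d) in ((335,214,342,180),(370,219,402,203),):
    o,r=ray("top",a,b);p,s=ray("scene",c,d);k=np.linalg.lstsq(np.c_[r,-s],p-o,rcond=None)[0];print(o+r*k[0],p+s*k[1])
E
```

```text
top [336.6 175.3] [0.688  0.0323 0.147 ]
top [370.6 176.2] [ 0.6841 -0.0471  0.147 ]
top [326.  189.3] [0.6557 0.0575 0.147 ]
top [380.8 190.7] [ 0.6497 -0.0696  0.147 ]
top [336.  197.1] [0.6369 0.0347 0.147 ]
scene [291.5 173.8] [0.6865 0.0327 0.147 ]
scene [301.5 184.9] [0.6531 0.0595 0.147 ]
scene [312.4 179.9] [0.6342 0.0371 0.147 ]
scene [323.3 157.4] [ 0.6311 -0.0431  0.147 ]
plate [0.6617 0.065  0.14  ]
plate [ 0.6585 -0.0806  0.14  ]
plate [ 0.7324 -0.0099  0.14  ]
plate [ 0.5862 -0.006   0.14  ]
orangebox [0.6   0.037 0.1  ]
orangebox [ 0.586 -0.048  0.1  ]
stand [ 0.548 -0.166  0.41 ]
stand [ 0.542 -0.272  0.41 ]
stand [ 0.464 -0.244  0.41 ]
stand [ 0.445 -0.162  0.41 ]
bigorange [ 0.644 -0.394  0.15 ]
pot [ 0.646 -0.197  0.05 ]
[600.13246696 380.56384759] [497.69721577  55.81886909]
[352.83518233 440.91293273] [567.39863842 267.51370699]
[0.59678658 0.03813609 0.16547922] [0.56623521 0.0339101  0.16421977]
[ 0.58671519 -0.0513308   0.06637475] [ 0.42145135 -0.0325551   0.05971263]
```

```bash
python3 - <<'E'
from h import *
for (a,b,c,d) in ((370,219,342,180),(335,214,328,203),(325,278,398,236)):
    o,r=ray("top",a,b);p,s=ray("scene",c,d);k=np.linalg.lstsq(np.c_[r,-s],p-o,rcond=None)[0];print(o+r*k[0],p+s*k[1])
E
```

```text
[ 0.58648092 -0.05043425  0.07471289] [ 0.58170706 -0.05125307  0.07466681]
[0.60060684 0.03684329 0.07714639] [0.59513217 0.03583039 0.07692444]
[0.43870881 0.06536463 0.04758995] [0.41587169 0.06369843 0.05043305]
```

arm_command(steps=[{"delta_pos": [0,0,42],"dr": [0,0,0]},{"delta_pos": [0,0,42],"dr": [0,0,0]},{"delta_pos": [0,0,42],"dr": [0,0,0]},{"delta_pos": [0,0,42],"dr": [0,0,0]},{"delta_pos": [0,0,42],"dr": [0,0,0]},{"delta_pos": [0,0,42],"dr": [0,0,0]},{"delta_pos": [0,0,0],"dr": [0,0,0]}], grip=0)

```text
time_s: 1.1
position: [0.2421, -0.4936, 0.5109]
tool_rot: [[0.44, -0.898, 0.003], [-0.898, -0.44, -0.011], [0.011, 0.002, -1.0]]
ft_force: [-0.9, 0.5, 0.2]
grip_width: 0.0003
```

The orange box is only about 75 mm tall, so it isn't in the way. Next I'll go over the stand.

arm_command(steps=[{"delta_pos": [15,30.5,0],"dr": [0,0,3.8]},{"delta_pos": [15,30.5,0],"dr": [0,0,3.8]},{"delta_pos": [15,30.5,0],"dr": [0,0,3.8]},{"delta_pos": [15,30.5,0],"dr": [0,0,3.8]},{"delta_pos": [15,30.5,0],"dr": [0,0,3.8]},{"delta_pos": [15,30.5,0],"dr": [0,0,3.8]},{"delta_pos": [15,30.5,0],"dr": [0,0,3.8]},{"delta_pos": [15,30.5,0],"dr": [0,0,3.8]},{"delta_pos": [29,30,0],"dr": [0,0,3.8]},{"delta_pos": [29,30,0],"dr": [0,0,3.8]},{"delta_pos": [29,30,0],"dr": [0,0,3.8]},{"delta_pos": [29,30,0],"dr": [0,0,3.8]},{"delta_pos": [29,30,0],"dr": [0,0,3.8]},{"delta_pos": [29,30,0],"dr": [0,0,3.8]},{"delta_pos": [29,30,0],"dr": [0,0,3.8]},{"delta_pos": [29,30,0],"dr": [0,0,3.8]},{"delta_pos": [0,0,0],"dr": [0,0,0]},{"delta_pos": [0,0,0],"dr": [0,0,0]}])

```text
time_s: 2.9
position: [0.5947, -0.0094, 0.5042]
tool_rot: [[0.999, -0.053, -0.002], [-0.053, -0.999, 0.0], [-0.002, -0.0, -1.0]]
ft_force: [-0.6, 0.2, 0.5]
grip_width: 0.0003
```

arm_command(steps=[{"delta_pos": [0,0,-40],"dr": [0,0,0]},{"delta_pos": [0,0,-40],"dr": [0,0,0]},{"delta_pos": [0,0,-40],"dr": [0,0,0]},{"delta_pos": [0,0,-40],"dr": [0,0,0]},{"delta_pos": [0,0,-40],"dr": [0,0,0]},{"delta_pos": [0,0,-40],"dr": [0,0,0]},{"delta_pos": [0,0,-30],"dr": [0,0,0]},{"delta_pos": [0,0,-20],"dr": [0,0,0]},{"delta_pos": [0,0,-10],"dr": [0,0,0]},{"delta_pos": [0,0,0],"dr": [0,0,0]},{"delta_pos": [0,0,0],"dr": [0,0,0]}])

```text
time_s: 4.0
position: [0.5943, -0.0104, 0.2067]
tool_rot: [[0.999, -0.055, 0.002], [-0.055, -0.999, -0.001], [0.002, 0.0, -1.0]]
ft_force: [0.6, 0.4, 0.0]
grip_width: 0.0001
```

```bash
python3 - <<'E'
from h import *
a=cv2.resize(env.get_image("scene")[120:220,260:360],(400,400),interpolation=3);b=cv2.resize(env.get_image("top")[145:235,310:400],(400,400),interpolation=3)
cv2.imwrite("pics/c1.png",np.hstack([a,b]));print(env.observe()["position"],env.observe()["ft_force"])
E
```

```text
[ 0.59444492 -0.01010178  0.20678866] [-0.69903265 -0.32902335  0.01139369]
```

View pics/c1.png

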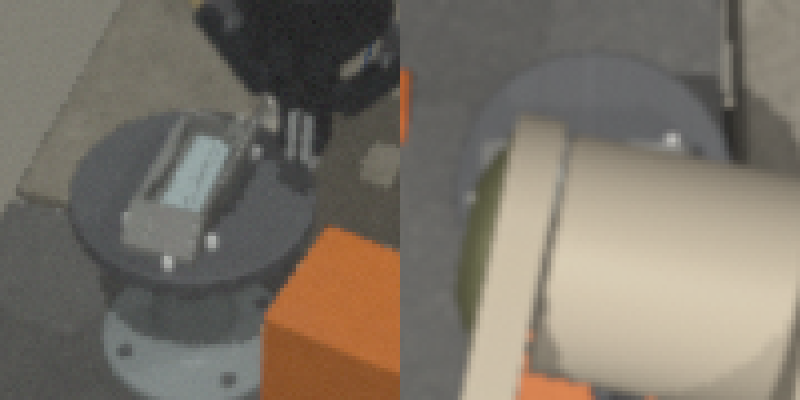

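The scene view shows the closed fingers at crop (298,135), on the robot side of the open flap and clear of it. Now I'll push the flap over.

arm_command(steps=[{"delta_pos": [0,3,-4],"dr": [0,0,0]},{"delta_pos": [6,0,0],"dr": [0,0,0]},{"delta_pos": [6,0,0],"dr": [0,0,0]},{"delta_pos": [6,0,0],"dr": [0,0,0]},{"delta_pos": [6,0,0],"dr": [0,0,0]},{"delta_pos": [6,0,0],"dr": [0,0,0]},{"delta_pos": [6,0,0],"dr": [0,0,0]},{"delta_pos": [6,0,0],"dr": [0,0,0]},{"delta_pos": [6,0,0],"dr": [0,0,0]},{"delta_pos": [6,0,0],"dr": [0,0,0]},{"delta_pos": [4,0,2],"dr": [0,0,0]},{"delta_pos": [0,0,8],"dr": [0,0,0]},{"delta_pos": [0,0,8],"dr": [0,0,0]},{"delta_pos": [0,0,0],"dr": [0,0,0]},{"delta_pos": [0,0,0],"dr": [0,0,0]}])

```text
time_s: 5.6
position: [0.652, -0.0068, 0.2198]
tool_rot: [[0.999, -0.054, 0.001], [-0.054, -0.999, -0.0], [0.001, 0.0, -1.0]]
ft_force: [0.3, -0.4, -0.5]
grip_width: 0.0001
```

```bash
python3 - <<'E'
from h import *
a=cv2.resize(env.get_image("scene")[130:200,270:340],(560,560),interpolation=3)
cv2.imwrite("pics/c2.png",a);print(env.observe()["position"],env.observe()["ft_force"])
E
```

```text
[ 0.6519113  -0.00682238  0.21945173] [ 0.92414749 -0.52720506 -0.43373116]
```

View pics/c2.png

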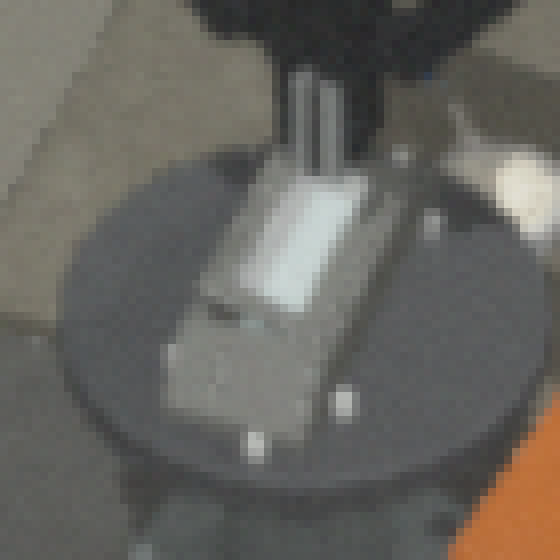

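The flap has fallen shut and rests on the rim. A gap at its far edge shows it isn't latched yet. Next I'll press on the thumb strip.

arm_command(steps=[{"delta_pos": [15,0,0],"dr": [0,0,0]},{"delta_pos": [15,0,0],"dr": [0,0,0]},{"delta_pos": [0,0,-10],"dr": [0,0,0]},{"delta_pos": [0,0,-10],"dr": [0,0,0]},{"delta_pos": [0,0,-5],"dr": [0,0,0]},{"delta_pos": [0,0,-3],"dr": [0,0,0]},{"delta_pos": [0,0,-2],"dr": [0,0,0]},{"delta_pos": [0,0,-2],"dr": [0,0,0]},{"delta_pos": [0,0,0],"dr": [0,0,0]},{"delta_pos": [0,0,0],"dr": [0,0,0]}])

```text
time_s: 6.65
position: [0.682, -0.0069, 0.1873]
tool_rot: [[0.999, -0.054, -0.0], [-0.054, -0.999, 0.0], [-0.0, -0.0, -1.0]]
ft_force: [0.7, -0.5, -0.6]
grip_width: 0.0004
```

arm_command(steps=[{"delta_pos": [0,0,-1],"dr": [0,0,0]},{"delta_pos": [0,0,-1],"dr": [0,0,0]},{"delta_pos": [0,0,0],"dr": [0,0,0]}])

```text
time_s: 6.95
position: [0.6821, -0.0068, 0.1857]
tool_rot: [[0.999, -0.054, 0.0], [-0.054, -0.999, -0.0], [0.0, 0.0, -1.0]]
ft_force: [-0.5, -0.2, 2.2]
grip_width: -0.0001
```

arm_command(steps=[{"delta_pos": [0,0,-1],"dr": [0,0,0]},{"delta_pos": [0,0,0],"dr": [0,0,0]}])

```text
time_s: 7.15
position: [0.6822, -0.0068, 0.1854]
tool_rot: [[0.999, -0.054, 0.001], [-0.054, -0.999, -0.0], [0.001, 0.0, -1.0]]
ft_force: [-1.5, 0.8, 6.8]
grip_width: 0.0005
```

arm_command(steps=[{"delta_pos": [0,0,-1],"dr": [0,0,0]},{"delta_pos": [0,0,-1],"dr": [0,0,0]},{"delta_pos": [0,0,0],"dr": [0,0,0]}])

```text
time_s: 7.45
position: [0.6827, -0.0069, 0.1852]
tool_rot: [[0.999, -0.054, 0.004], [-0.054, -0.999, -0.001], [0.004, 0.001, -1.0]]
ft_force: [-2.9, -0.9, 13.8]
grip_width: 0.0002
```

arm_command(steps=[{"delta_pos": [0,0,5],"dr": [0,0,0]},{"delta_pos": [0,0,20],"dr": [0,0,0]},{"delta_pos": [0,0,30],"dr": [0,0,0]},{"delta_pos": [0,0,30],"dr": [0,0,0]},{"delta_pos": [0,0,0],"dr": [0,0,0]}])

```text
time_s: 7.95
position: [0.6831, -0.007, 0.2718]
tool_rot: [[0.999, -0.054, 0.008], [-0.054, -0.999, -0.001], [0.008, 0.001, -1.0]]
ft_force: [0.3, 0.2, 0.1]
grip_width: 0.0001
```

```bash
python3 - <<'E'
from h import *
a=cv2.resize(env.get_image("scene")[130:200,270:340],(560,560),interpolation=3)
cv2.imwrite("pics/c3.png",a);print(env.observe()["position"],env.observe()["ft_force"])
E
```

```text
[ 0.68252884 -0.00686654  0.26912323] [ 0.86052869  0.11261842 -0.65571942]
```

View pics/c3.png

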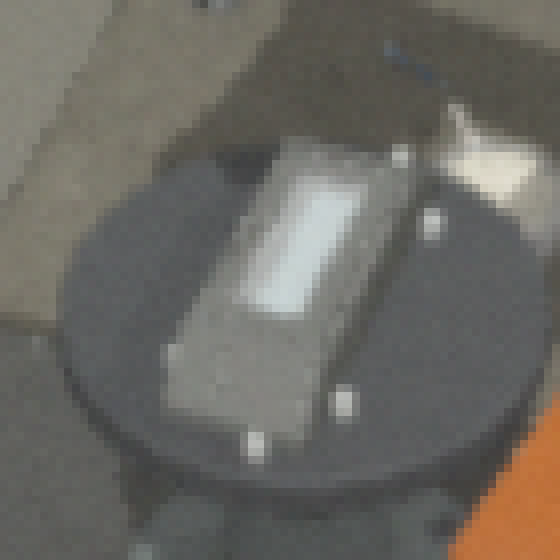

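The gap is gone and the flap lies flush with no load on it, so it's latched. Next I'll open the gripper and go down to the grasp.

arm_command(steps=[{"delta_pos": [-12,0,0],"dr": [0,0,0]},{"delta_pos": [-11,0.5,0],"dr": [0,0,0]},{"delta_pos": [0,0,0],"dr": [0,0,0.3]},{"delta_pos": [0,0,0],"dr": [0,0,0]},{"delta_pos": [0,0,0],"dr": [0,0,0]},{"delta_pos": [0,0,0],"dr": [0,0,0]},{"delta_pos": [0,0,-20],"dr": [0,0,0]},{"delta_pos": [0,0,-20],"dr": [0,0,0]},{"delta_pos": [0,0,-20],"dr": [0,0,0]},{"delta_pos": [0,0,-20],"dr": [0,0,0]},{"delta_pos": [0,0,-10],"dr": [0,0,0]},{"delta_pos": [0,0,0],"dr": [0,0,0]},{"delta_pos": [0,0,0],"dr": [0,0,0]}], grip=1)

```text
time_s: 9.3
position: [0.6595, -0.0064, 0.1781]
tool_rot: [[0.999, -0.049, 0.001], [-0.049, -0.999, -0.0], [0.001, 0.0, -1.0]]
ft_force: [-0.6, -0.2, 0.1]
grip_width: 0.0852
```

arm_command(steps=[{"delta_pos": [0,0,-8],"dr": [0,0,0]},{"delta_pos": [0,0,-4],"dr": [0,0,0]},{"delta_pos": [0,0,0],"dr": [0,0,0]}])

```text
time_s: 9.6
position: [0.6589, -0.0063, 0.1647]
tool_rot: [[0.999, -0.049, -0.001], [-0.049, -0.999, 0.0], [-0.001, -0.0, -1.0]]
ft_force: [-0.1, -0.5, 0.5]
grip_width: 0.0855
```

arm_command(steps=[{"delta_pos": [0,0,0],"dr": [0,0,0]},{"delta_pos": [0,0,0],"dr": [0,0,0]},{"delta_pos": [0,0,0],"dr": [0,0,0]},{"delta_pos": [0,0,0],"dr": [0,0,0]},{"delta_pos": [0,0,0],"dr": [0,0,0]},{"delta_pos": [0,0,0],"dr": [0,0,0]}], grip=0.2, squeeze=60)

```text
time_s: 10.2
position: [0.6593, -0.0064, 0.1659]
tool_rot: [[0.999, -0.049, 0.001], [-0.049, -0.999, -0.0], [0.001, 0.0, -1.0]]
ft_force: [0.5, 0.4, 4.5]
grip_width: 0.0423
```

arm_command(steps=[{"delta_pos": [0,0,2],"dr": [0,0,0]},{"delta_pos": [0,0,4],"dr": [0,0,0]},{"delta_pos": [0,0,8],"dr": [0,0,0]},{"delta_pos": [0,0,12],"dr": [0,0,0]},{"delta_pos": [0,0,16],"dr": [0,0,0]},{"delta_pos": [0,0,20],"dr": [0,0,0]},{"delta_pos": [-5,0,20],"dr": [0,0,0]},{"delta_pos": [-10,0,20],"dr": [0,0,0]},{"delta_pos": [-10,0,20],"dr": [0,0,0]},{"delta_pos": [-10,0,20],"dr": [0,0,0]},{"delta_pos": [-10,0,20],"dr": [0,0,0]},{"delta_pos": [-5,0,15],"dr": [0,0,0]},{"delta_pos": [0,0,10],"dr": [0,0,0]},{"delta_pos": [0,0,0],"dr": [0,0,0]},{"delta_pos": [0,0,0],"dr": [0,0,0]}])

```text
time_s: 11.7
position: [0.6092, -0.0063, 0.3517]
tool_rot: [[0.999, -0.049, -0.001], [-0.049, -0.999, 0.0], [-0.001, -0.0, -1.0]]
ft_force: [0.9, -0.7, -2.3]
grip_width: 0.0424
```

arm_command(steps=[{"delta_pos": [0,0,0],"dr": [-3.0,0.147,0]},{"delta_pos": [0,0,0],"dr": [-3.0,0.147,0]},{"delta_pos": [0,0,0],"dr": [-3.0,0.147,0]},{"delta_pos": [0,0,0],"dr": [-3.0,0.147,0]},{"delta_pos": [0,0,0],"dr": [-3.0,0.147,0]},{"delta_pos": [0,0,0],"dr": [-3.0,0.147,0]},{"delta_pos": [0,0,0],"dr": [-3.0,0.147,0]},{"delta_pos": [0,0,0],"dr": [-3.0,0.147,0]},{"delta_pos": [0,0,0],"dr": [-3.0,0.147,0]},{"delta_pos": [0,0,0],"dr": [-3.0,0.147,0]},{"delta_pos": [0,0,0],"dr": [-3.0,0.147,0]},{"delta_pos": [0,0,0],"dr": [-3.0,0.147,0]},{"delta_pos": [0,0,0],"dr": [-3.0,0.147,0]},{"delta_pos": [0,0,0],"dr": [-3.0,0.147,0]},{"delta_pos": [0,0,0],"dr": [-3.0,0.147,0]},{"delta_pos": [0,0,0],"dr": [0,0,0]},{"delta_pos": [0,0,0],"dr": [0,0,0]}])

```text
time_s: 13.4
position: [0.6092, -0.0061, 0.3514]
tool_rot: [[0.999, -0.033, -0.035], [-0.048, -0.707, -0.706], [-0.002, 0.707, -0.707]]
ft_force: [0.8, 0.2, -1.8]
grip_width: 0.0427
```

```bash
python3 - <<'E'
from h import *
o=env.observe();p=o["position"];print(p,o["tool_rot"].round(3),o["qvel"].round(1),o["q"].round(0))
S=env.get_image("scene");T=env.get_image("top")
L=[]
for n,I in(("scene",S),("top",T)):
    u,v=proj(n,p).astype(int);print(n,u,v);v=max(v,45);L.append(cv2.resize(I[v-45:v+45,u-45:u+45],(400,400),interpolation=3))
cv2.imwrite("pics/c4.png",np.hstack(L))
E
```

```text
[ 0.60923956 -0.00614913  0.3514122 ] [[ 0.999 -0.033 -0.035]
 [-0.048 -0.707 -0.706]
 [-0.002  0.707 -0.707]] [-0.4 -0.7 -0.7 -0.1  0.1 -0. ] [  4.  30.  56. -45.  98.   2.]
scene 331 94
top 361 201
```

View pics/c4.png

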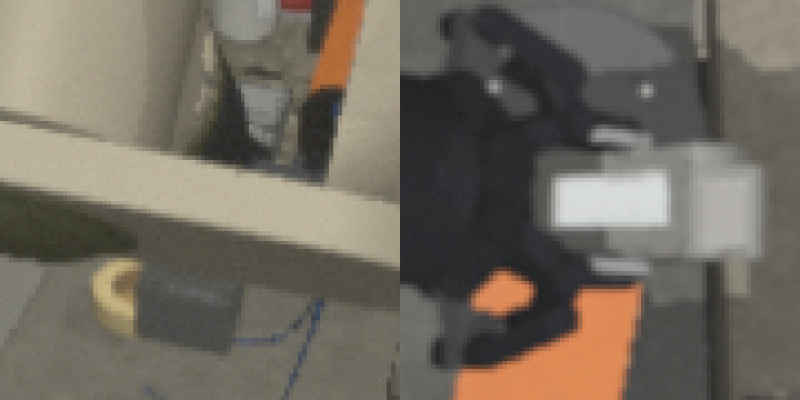

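The top view shows the sloped end facing straight up. The light frosted panel is at crop (725,215), the notch is at the corner (748,155), the flap is flush over the glass, and the carrier sits square in the fingers. I'll hand it in.

```bash
python3 -c "
from rig import env
print(env.close_job()); o=env.observe(); print(o['time_s'],o['position'],o['grip_width'],o['ft_force'])"
```

```text
the job is handed in; nothing more can be done
None
the job is handed in; nothing more can be done
```

The job is handed in at about 13.5 s of the 51 s allowed. The carrier's flap is shut, and the arm is holding it up with the frosted panel facing straight up.

- **Flap:** I swung it over and pressed the thumb strip until the fingers met a hard stop, with about 14 N on the wrist. With the fingers lifted away the flap lay flush, and it looked flush again after tipping. I judged the latch from those pictures only; the force readings showed no separate snap.
- **Grip:** The carrier is held across the middle of its long sides with 60 N. The opening read 42.4–42.7 mm rather than the nominal 44 mm. The wrist carried about 2 N, which fits the 0.2 kg carrier.
- **Lift and tilt:** The carrier's centre is about 0.34 m up, so its lowest corner is about 15 cm above the pedestal top. It is held about 5 cm toward the robot from where it lay. The tool is tilted 45.0°. In the last top view the notch and the light frosted panel are on the upturned end, and the carrier sits square in the fingers.
- **Not checked:** The arm blocked the scene camera at the end, so the final pose rests on the top view and the arm's own readings. I did not take a separate final picture of the V block, ring gauge and dial indicator. No unexpected contact force showed at the end of any move.

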